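# Clear the grinding bench: wheel on its post, knobs and spanner in their places

### The job

Clear the mixed handful off the bench. Put the steel spacer ring on the post of the round stand and the dark grinding wheel on the same post on top of the ring, both lying flat (the wheel is brittle: set it down, do not drop it); stand the two wooden knobs upright in the divided wooden box, one in each half; lay the spanner flat in the shallow undivided metal tray. Leave the jar and the tin where they stand.

Things in the scene. Friction and masses are not known exactly. Their poses are not given: they have to be found in the camera images.
- flange: Bright steel spacer ring lying flat: 40 mm outside diameter, 23 mm bore, 12 mm thick. Origin: centre of its underside, on the bore axis; z up.
- wheel: Dark grey grinding wheel lying flat: 60 mm diameter, 23 mm bore, 20 mm thick. Brittle, not to be dropped. Origin: centre of its underside, on the bore axis; z up.
- knob_large: Large dark turned wooden knob standing on its foot: 46 mm tall, round; head 48 mm in diameter with a straight upright band from 19 to 40 mm above the underside; narrow neck (26 mm) at 9 to 14 mm; foot 41 mm in diameter. Origin: centre of its underside; z up. Either half of the box will do.
- knob_small: Small dark turned wooden knob standing on its foot: 40 mm tall, round; head 34 mm in diameter with a straight upright band from 19 to 34 mm above the underside; narrow neck (19 mm) at 9 to 14 mm; foot 29 mm in diameter. Origin: centre of its underside; z up. Either half of the box will do.
- spanner: Flat steel double open-ended spanner lying on the bench: 108 mm long along its x axis, 8 mm thick, shank 14 mm wide along y over the middle 56 mm, jaws up to 31 mm wide at both ends. Origin: underside, at the middle of the shank (its centre of mass in plan); z up.
- stand: Round dark steel stand fixed to the bench: base disc 96 mm in diameter and 12 mm high with one upright steel post of 12 mm diameter at its centre; the post rises 42 mm above the base disc (its top is 54 mm above the bench, the last 6 mm tapered). Origin: underside of the base, on the post's axis; z up.
- knob_box: Open wooden box fixed to the bench, the only one with a divider: 122 mm along its x, 180 mm along its y, 30 mm high, walls, floor and divider 5 mm thick. The divider runs along x through the middle, leaving two bays of 112 mm (x) by 82 mm (y), with centres at y = +44 mm and y = -44 mm. Origin: centre of its underside; z up.
- tool_tray: Shallow open grey metal tray fixed to the bench, no divider: 90 mm along its x, 160 mm along its y, 22 mm high, walls and floor 4 mm thick (inside 82 mm by 152 mm). Origin: centre of its underside; z up.
- jar: Bystander: glass jar, 60 mm in diameter, 90 mm tall, at the robot's left of the work. Origin: centre of its underside. Leave alone.
- tin: Bystander: plain metal tin, 66 mm in diameter, 100 mm tall, at the robot's right of the work. Origin: centre of its underside. Leave alone.

How it is judged:
At the end, for the whole second after the job is handed in: Ring flat on the stand base, wheel flat on the ring, both round the post (axis within 9 mm, height within 4 mm); knobs upright (0.15 rad) on the box floor, one in each bay; spanner flat (0.1 rad) on the tray floor; all released and at rest (horizontal distance between each of flange, wheel and stand below 0.009 m and z of flange in the frame of stand between 0.008 and 0.016 m and angle between each of flange, wheel's own z axis and vertical below 0.1 rad and z of wheel in the frame of stand between 0.02 and 0.028 m and z of knob_large in the frame of knob_box between 0 and 0.011 m and angle between each of knob_large, knob_small's own z axis and vertical below 0.15 rad and z of knob_small in the frame of knob_box between 0 and 0.011 m and ((x of knob_large in the frame of knob_box between -0.045 and 0.045 m and y of knob_large in the frame of knob_box between 0.015 and 0.075 m and x of knob_small in the frame of knob_box between -0.045 and 0.045 m and y of knob_small in the frame of knob_box between -0.075 and -0.015 m) or (x of knob_large in the frame of knob_box between -0.045 and 0.045 m and y of knob_large in the frame of knob_box between -0.075 and -0.015 m and x of knob_small in the frame of knob_box between -0.045 and 0.045 m and y of knob_small in the frame of knob_box between 0.015 and 0.075 m)) and x of spanner in the frame of tool_tray between -0.04 and 0.04 m and y of spanner in the frame of tool_tray between -0.05 and 0.05 m and z of spanner in the frame of tool_tray between -0.002 and 0.016 m and angle between the z axis of spanner and the z axis of tool_tray, either way round below 0.1 rad and linear speed of each of flange, wheel, knob_large, knob_small, spanner below 0.02 m/s); the robot touches nothing.
It fails at once if the glass jar is knocked over or pushed more than 30 mm (distance of jar from where it was at the start of the episode above 0.03 m or angle between jar's own z axis and vertical above 0.4 rad).
It fails at once if the tin is knocked over or pushed more than 30 mm (distance of tin from where it was at the start of the episode above 0.03 m or angle between tin's own z axis and vertical above 0.4 rad).
It fails at once if the brittle grinding wheel is dropped (falls free of the fingers, faster than 0.7 m/s) (contact force between the fingers and wheel below 0.05 N and linear speed of wheel above 0.7 m/s).
It also fails if it takes over 133 s, if anything falls off the work surface, if the arm or the gripper's body presses on something with over 40 N, if the wrist force passes 120 N, or if a joint passes its speed limit or range.

### The arm

A 7-joint arm with a two-finger parallel gripper is mounted at the origin on the work surface. World frame = base frame: x ahead of the robot, y to its left, z up, the work surface at z = 0. Lengths are in m, angles in rad, forces in N, time in s.
With the tool pointing down it reaches from about 0.4 to 0.875 m from the base axis. Payload 4.4 kg.
Tool frame: the origin (TCP) lies midway between the tips of the shut fingers; the grasp point (between the pads) lies 19 mm behind it; x points along the fingers, y is the direction in which the jaws open and shut, and the axes are right-handed (so a half turn about x gives the same grasp; the last joint's range is limited). The gripper opens to 85 mm and grips with 20 to 120 N. Pads are 22 mm wide; open, the fingers measure 114 mm over their backs; the gripper's body (76 mm by 85 mm) begins 54 mm behind the grasp point. The pads swing forward as they close: fully open they stand 13 mm farther back than shut.
Start: joints at [1.09, 0.628, 0.038, 1.517, -0.027, 0.996, -0.02], TCP at [0.262, -0.595, 0.231] pointing down, gripper open.
Joint ranges: [-3.06, 3.06], [-0.37, 2.12], [-1.25, 1.32], [0.18, 2.47], [-1.1, 4.24], [0.23, 1.98], [-2.94, 2.94]. Speed limits (rad/s): [2.57, 2.57, 3.14, 3.14, 3.14, 3.14, 3.14].

### API

Orientations are given as a 3x3 rotation matrix whose columns are the frame's x, y, z axes.
In Python, from plant import ctrl, cams gives the robot as it stands. The module is installed in compiled form; this text tells all that it offers.
- The arm moves only by the tool apply_moves, never from a script. Its argument "targets" is a list that holds one entry, the list of rows, each a list of 5 numbers: the shift along the tool's x, y, z in m, then the turn about the tool's x in degrees, then the opening, from 0 (shut) to 1 (fully open). In form: [[[tx, ty, tz, yaw, jaw], ...]]. A call has 1 to 10 rows; each row shifts and turns the commanded pose from where the row before left it, along the tool's axes as they then stand; what a row does not reach is not made up. A row lasts 1/8 s, in which the tool goes at most 62.5 mm and 10.7 degrees, less where a joint would pass 70% of its speed; a pose out of reach is approached as far as the arm can. A call is refused whole if a number of a shift passes 0.0625 or a number of a turn 10.7, either way. A call with a gripper value outside its range is refused whole. The fingers move at their own pace and stop on an object; "force" is the grip in N (left out, the last holds). Time passes only in rows, so rows that do not move let the fingers close. It gives the time, the measured TCP pose, the force and the opening at its end, in the units of the state.
- ctrl.get_state(): the state, without advancing time (a new reading comes with each control period).
- cams.grab_frame(name): name is "side" or "top" or "wrist"; returns a dict with "img" (400x640x3 uint8, blue, green, red), "intrinsics" (3x3 intrinsics, pixels), "D" ([k1, k2, p1, p2, k3] as OpenCV has them; the pictures are not rectified), "view" (4x4, takes a point from world to camera coordinates). Camera axes: x right, y up, looking along -z (the intrinsics and any distortion apply to the point x, -y, -z); pixel columns grow to the right and rows downward; lengths in m; the calibration is good to about 2 mm. A picture is of the moment at which its call begins. There is no depth.
- ctrl.job_done(): hands the job in, once; it reports no verdict.
The state is a dict: "time_s": time; "q": joint angles; "qvel": joint speeds; "joint_torque": joint torques, N m; "ee_pos": TCP position; "eef_rot": TCP orientation; "wrist_force": force on the tool from outside, world axes, zero at the start; "ft_torque": the same for the moment, N m; "width": finger opening in m.
Only numpy, scipy, OpenCV 4.12 (cv2) and the standard library are available. Lean on these libraries where they do the work, as an engineer would, in place of code of your own. Each camera call takes 0.05 s, during which the arm holds its last target.

## Working session

There is one attempt and no reset: what is moved stays moved. The work goes in short steps, Python scripts to look and compute and a tool call to move; the robot and the scene stay as the last step left them, time stands still between calls to the robot, and variables do not carry over. Pictures are saved under pics/ and viewed, and the job is handed in when it is done.

Besides the shell and the picture viewer there is one more tool, called as name([rows], argument=value, ...), one row to a line, values as JSON. apply_moves: Moves the arm, as the interface text tells. Its arguments: {"type":"object","properties":{"targets":{"type":"array"},"force":{"type":"number"}},"required":["targets"]}

```bash
mkdir -p pics; python3 - <<'E'
from plant import ctrl,cams
import cv2,numpy as np
s=ctrl.get_state(); print({k:np.round(v,3).tolist() for k,v in s.items()})
for n in ["side","top","wrist"]:
    f=cams.grab_frame(n); cv2.imwrite(f"pics/{n}0.png",f["img"]); print(n,np.round(f["intrinsics"],1).tolist(),f["D"],np.round(f["view"],3).tolist())
E
```

```text
{'time_s': 0.0, 'q': [1.09, 0.629, 0.038, 1.518, -0.027, 0.996, -0.02], 'qvel': [-0.001, 0.0, 0.0, 0.0, 0.0, 0.0, 0.001], 'joint_torque': [0.001, -56.339, 1.227, -19.344, 0.011, 0.011, -0.0], 'ee_pos': [0.262, -0.594, 0.23], 'eef_rot': [[-0.001, 0.403, -0.915], [0.002, -0.915, -0.403], [-1.0, -0.002, 0.0]], 'wrist_force': [0.03, -0.546, -0.5], 'ft_torque': [0.014, -0.095, 0.026], 'width': 0.085}
side [[461.9, 0.0, 317.0], [0.0, 461.9, 194.9], [0.0, 0.0, 1.0]] [-0.06658053  0.          0.          0.          0.        ] [[-0.806, -0.591, -0.007, 0.451], [0.451, -0.622, 0.64, -0.281], [-0.383, 0.513, 0.768, -0.996], [0.0, 0.0, 0.0, 1.0]]
top [[415.1, 0.0, 323.2], [0.0, 415.1, 198.9], [0.0, 0.0, 1.0]] [-0.06000999  0.          0.          0.          0.        ] [[0.003, -1.0, -0.024, 0.01], [0.988, -0.0, 0.156, -0.56], [-0.156, -0.024, 0.987, -1.188], [0.0, 0.0, 0.0, 1.0]]
wrist [[299.1, 0.0, 317.2], [0.0, 299.1, 200.5], [0.0, 0.0, 1.0]] [-0.05738441  0.          0.          0.          0.        ] [[0.404, -0.915, -0.002, -0.649], [0.882, 0.389, -0.267, 0.035], [0.245, 0.106, 0.964, -0.378], [0.0, 0.0, 0.0, 1.0]]
```

View pics/top0.png

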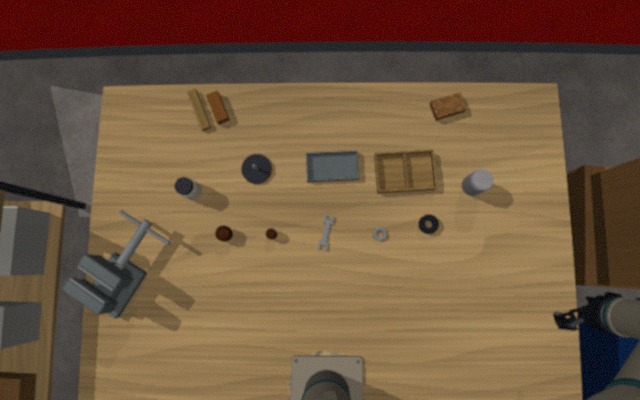

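View pics/side0.png

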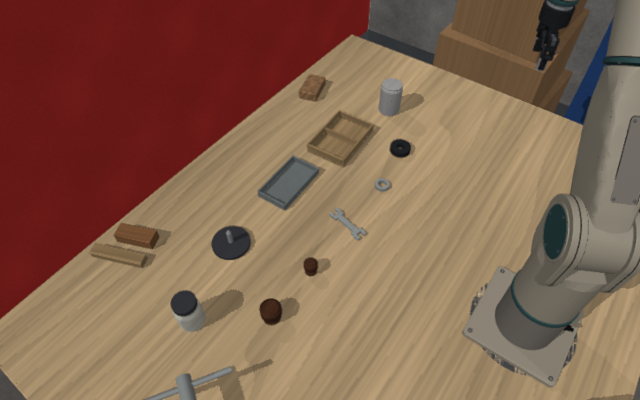

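View pics/wrist0.png

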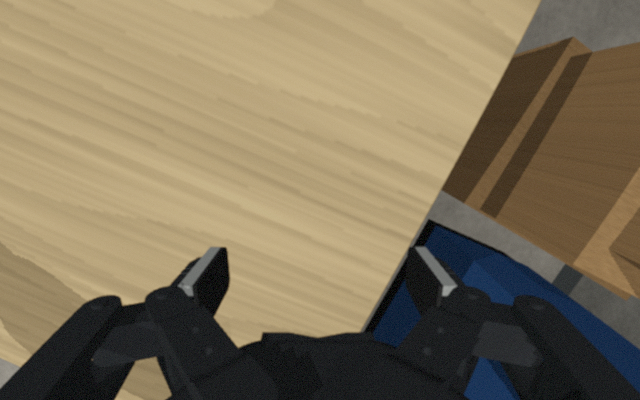

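The top view shows everything: stand (257,168), tray (333,167), box (405,172), tin (478,183), jar (187,187), large knob (224,233), small knob (271,233), spanner (326,233), ring (380,234) and wheel (428,224).

```bash
cat > h.py <<'E'
from plant import ctrl,cams
import cv2,numpy as np
def proj(f,P):
    P=np.atleast_2d(np.asarray(P,float)); V=np.array(f["view"]); c=P@V[:3,:3].T+V[:3,3]
    c=c*[1,-1,-1]
    return cv2.projectPoints(c.reshape(-1,1,3),np.zeros(3),np.zeros(3),np.array(f["intrinsics"]),np.array(f["D"],float))[0].reshape(-1,2)
def back(f,uv,z):
    uv=np.atleast_2d(np.asarray(uv,float)); n=cv2.undistortPoints(uv.reshape(-1,1,2),np.array(f["intrinsics"]),np.array(f["D"],float)).reshape(-1,2)
    V=np.array(f["view"]); R=V[:3,:3];o=-R.T@V[:3,3]
    d=np.c_[n[:,0],-n[:,1],-np.ones(len(n))]@R
    return o+d*((z-o[2])/d[:,2])[:,None]
def crop(img,x,y,w,h,k,fn):
    c=cv2.resize(img[y:y+h,x:x+w],None,fx=k,fy=k,interpolation=cv2.INTER_CUBIC)
    for i in range(0,w,10): cv2.putText(c,str(x+i),(i*k,8),0,.3,(0,255,255),1); cv2.line(c,(i*k,8),(i*k,14),(0,255,255),1)
    for i in range(0,h,10): cv2.putText(c,str(y+i),(0,i*k+4),0,.3,(0,255,255),1)
    cv2.imwrite(fn,c)
E
python3 - <<'E'
from h import *
im=cv2.imread("pics/top0.png")
crop(im,170,140,160,120,5,"pics/t1.png");crop(im,300,140,160,120,5,"pics/t2.png")
E
```

```text
(no output)
```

View pics/t1.png

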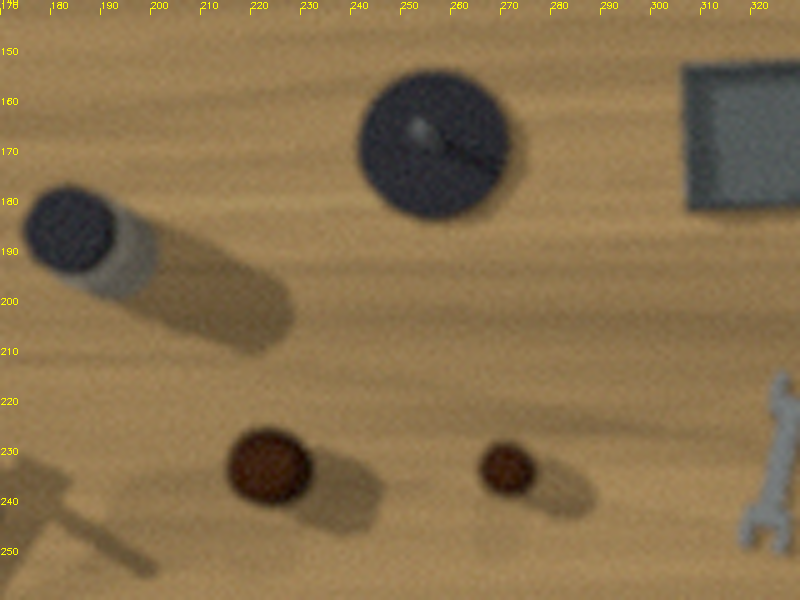

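View pics/t2.png

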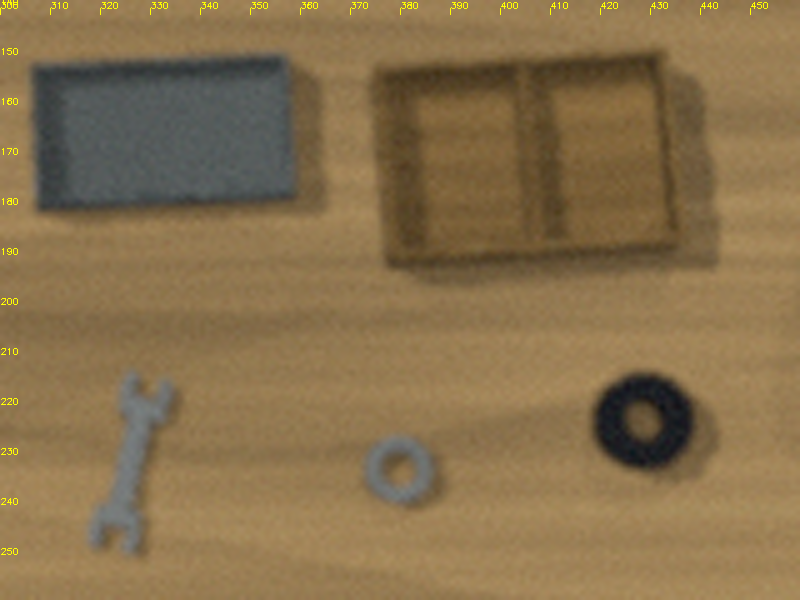

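```bash
python3 - <<'E'
from h import *
f=cams.grab_frame("top")
o=np.array([-.4,-.4])
def b(n,L,z,off): 
    P=back(f,np.array(L)/5.+off+o,z); print(n,np.round(P[:,:2],4).tolist()); return P
A=(170,140);B=(300,140)
b("stand",[(434,145)],.012,A);b("post",[(416,128)],.052,A)
b("ring",[(399,470)],.012,B);b("wheel",[(643,421)],.02,B)
b("kl",[(270,467)],.035,A);b("ks",[(507,469)],.03,A)
b("span",[(148,378),(117,548),(132,463)],.008,B)
for n,L,z in [("box",[(375,70),(661,52),(678,243),(388,267)],.03),("tray",[(33,65),(287,57),(297,197),(38,210)],.022)]:
    P=b(n,L,z,B); print(P.mean(0)); e=[P[(i+1)%4]-P[i] for i in range(4)];print([np.linalg.norm(x) for x in e],[np.degrees(np.arctan2(x[1],x[0])) for x in e])
b("jar",[(70,230)],.09,A)
print(back(f,[(479,180)],.1))
E
```

```text
stand [[0.6598, 0.2194]]
post [[0.661, 0.223]]
ring [[0.4591, -0.1572]]
wheel [[0.4878, -0.3028]]
kl [[0.4583, 0.308]]
ks [[0.4579, 0.1665]]
span [[0.5152, -0.0064], [0.4124, 0.0121], [0.4635, 0.0032]]
box [[0.7016, -0.1449], [0.7129, -0.3199], [0.5942, -0.3254], [0.5797, -0.1507]]
[ 0.64710404 -0.23523211  0.03      ]
[np.float64(0.1753391446746608), np.float64(0.11878673186586208), np.float64(0.1753851663160359), np.float64(0.12211676079415962)] [np.float64(-86.32317403672668), np.float64(-177.32561723718615), np.float64(94.76484493765668), np.float64(2.6949637481475457)]
tray [[0.7076, 0.0646], [0.7122, -0.0918], [0.6243, -0.097], [0.6164, 0.0606]]
[ 0.66510166 -0.01592049  0.022     ]
[np.float64(0.15644784030532438), np.float64(0.08804929461841642), np.float64(0.1577873823444161), np.float64(0.09121230328133115)] [np.float64(-88.31145458159727), np.float64(-176.6255850904005), np.float64(92.84773868459274), np.float64(2.494584837250462)]
jar [[0.5918, 0.4172]]
[[ 0.60508685 -0.43437303  0.1       ]]
```

apply_moves([
  [[0, 0, 0, -9.4, 1], [0, 0, 0, -9.4, 1], [0, 0, 0, -9.4, 1], [0, 0, 0, -9.5, 1], [0, 0, 0, -9.5, 1], [0, 0, 0, -9.5, 1], [0, 0, 0, -9.5, 1], [0, 0, 0, 0, 1]],
], force=40)

```text
time_s: 1.2
ee_pos: [0.2617, -0.5948, 0.231]
eef_rot: [[0.0, 1.0, -0.003], [0.001, -0.003, -1.0], [-1.0, 0.0, -0.001]]
wrist_force: [-0.9, -0.4, 0.7]
width: 0.0853
```

apply_moves([
  [[0, 0.022, -0.048, 0, 1], [0, 0.022, -0.048, 0, 1], [0, 0.022, -0.048, 0, 1], [0, 0.022, -0.048, 0, 1], [0, 0.022, -0.049, 0, 1], [0, 0.022, -0.049, 0, 1], [0, 0.022, -0.049, 0, 1], [0, 0.022, -0.049, 0, 1], [0.05, 0.021, -0.05, 0, 1], [0, 0, 0, 0, 1]],
])

```text
time_s: 2.45
ee_pos: [0.4558, -0.1599, 0.187]
eef_rot: [[-0.004, 1.0, 0.004], [0.003, 0.004, -1.0], [-1.0, -0.004, -0.003]]
wrist_force: [-0.3, -1.3, -0.3]
width: 0.0853
```

```bash
cat > see.py <<'E'
import sys
from h import *
fn=sys.argv[1]
f=cams.grab_frame("wrist");cv2.imwrite(f"pics/{fn}.png",f["img"])
np.savez(f"pics/{fn}.npz",**{k:np.array(f[k]) for k in("intrinsics","D","view")})
s=ctrl.get_state();print(s["time_s"],np.round(s["ee_pos"],4),np.round(s["eef_rot"],3).tolist(),s["width"],s["wrist_force"])
E
python3 see.py w1
```

```text
2.5 [ 0.4557 -0.1626  0.188 ] [[-0.003, 1.0, 0.001], [0.001, 0.001, -1.0], [-1.0, -0.003, -0.001]] 0.08530338258113855 [ 0.00126308 -0.95953388  0.26765391]
```

View pics/w1.png

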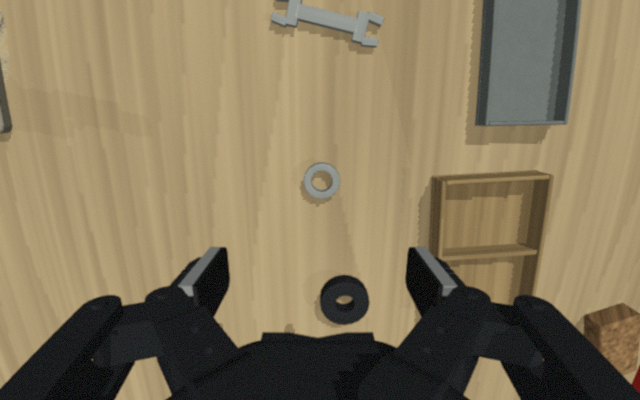

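The wrist view shows the ring at (322,180), the wheel top face at about (344,297), and the spanner at (327,19).

```bash
python3 - <<'E'
from h import *
f=dict(np.load("pics/w1.npz"))
im=cv2.imread("pics/w1.png")
crop(im,270,150,160,120,5,"pics/c1.png")
for n,uv,z in [("ring",(321.5,179.5),.012),("wheel bore",(344.5,298),.02),("span",(327,19),.008),("tcp",(0,0),0)]:
    print(n,back(f,[uv],z)[0][:2])
E
```

```text
ring [ 0.45942998 -0.15597069]
wheel bore [ 0.48782325 -0.29689453]
span [0.46358179 0.00267391]
tcp [0.11346976 0.03833508]
```

View pics/c1.png

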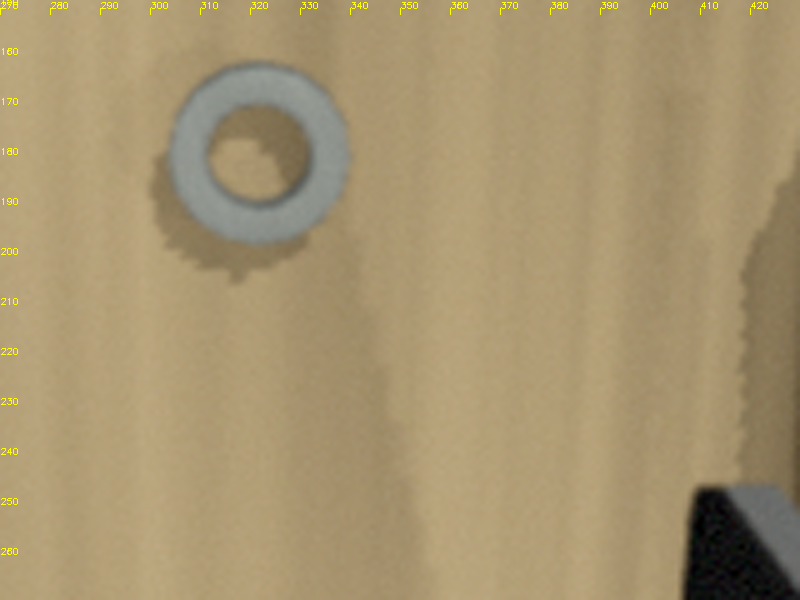

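apply_moves([
  [[0.04, 0.002, 0, 0, 1], [0.04, 0.001, 0, 0, 1], [0.03, 0, 0, 0, 1], [0, 0, 0, 0, 1], [0, 0, 0, 0, 1]],
])

```text
time_s: 3.12
ee_pos: [0.4597, -0.1658, 0.0801]
eef_rot: [[0.002, 1.0, -0.003], [-0.001, -0.003, -1.0], [-1.0, 0.002, 0.001]]
wrist_force: [-0.3, -0.3, -0.5]
width: 0.0856
```

```bash
python3 see.py w2
```

```text
3.175 [ 0.46   -0.1656  0.0804] [[0.002, 1.0, -0.002], [-0.001, -0.002, -1.0], [-1.0, 0.002, 0.001]] 0.0854138472044185 [ 1.09532406 -0.11166829 -0.19527857]
```

View pics/w2.png

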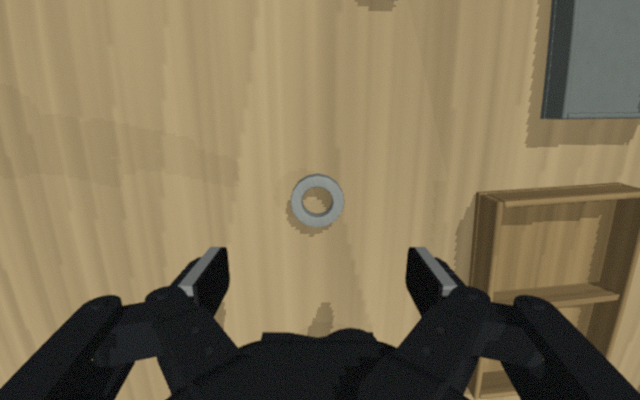

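```bash
python3 - <<'E'
from h import *
f=dict(np.load("pics/w2.npz"))
print(back(f,[(317.5,200.5)],.012)[0][:2])
E
```

```text
[ 0.45973029 -0.15651805]
```

apply_moves([
  [[0, 0, -0.009, 0, 1], [0.03, 0, 0, 0, 1], [0, 0, 0, 0, 1], [0, 0, 0, 0, 1]],
])

```text
time_s: 3.68
ee_pos: [0.4595, -0.1554, 0.0498]
eef_rot: [[0.001, 1.0, -0.0], [-0.0, -0.0, -1.0], [-1.0, 0.001, 0.0]]
wrist_force: [0.1, 0.4, 0.7]
width: 0.0854
```

apply_moves([
  [[0.025, 0, 0.001, 0, 1], [0.015, 0, 0, 0, 1], [0.007, 0, 0, 0, 1], [0, 0, 0, 0, 1], [0, 0, 0, 0, 0.3], [0, 0, 0, 0, 0.3], [0, 0, 0, 0, 0.3], [0, 0, 0, 0, 0.3], [0, 0, 0, 0, 0.3], [0, 0, 0, 0, 0.3]],
])

```text
time_s: 4.92
ee_pos: [0.4594, -0.1568, 0.0028]
eef_rot: [[0.001, 1.0, -0.001], [-0.0, -0.001, -1.0], [-1.0, 0.001, 0.0]]
wrist_force: [-0.1, 1.0, 6.8]
width: 0.0382
```

apply_moves([
  [[-0.001, 0, 0, 0, 0], [0, 0, 0, 0, 0], [-0.02, 0, 0, 0, 0], [-0.03, 0, 0, 0, 0], [-0.03, 0, 0, 0, 0], [0, 0, 0, 0, 0]],
])

```text
time_s: 5.68
ee_pos: [0.4604, -0.1571, 0.0845]
eef_rot: [[0.004, 1.0, -0.001], [-0.001, -0.001, -1.0], [-1.0, 0.004, 0.001]]
wrist_force: [0.3, 0.6, -2.2]
width: 0.0378
```

```bash
python3 see.py w3; python3 - <<'E'
from h import *
f=cams.grab_frame("side"); p=proj(f,[ctrl.get_state()["ee_pos"]])[0].astype(int); print(p)
crop(f["img"],p[0]-50,p[1]-50,100,80,7,"pics/s3.png")
E
```

```text
5.725 [ 0.4595 -0.1569  0.0834] [[0.002, 1.0, -0.001], [-0.0, -0.001, -1.0], [-1.0, 0.002, 0.0]] 0.03794441267306981 [-0.78522335 -0.45539439 -0.85746802]
[384 165]
```

View pics/w3.png

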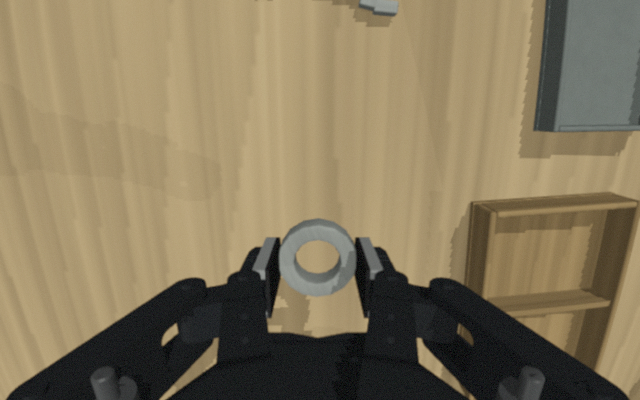

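View pics/s3.png

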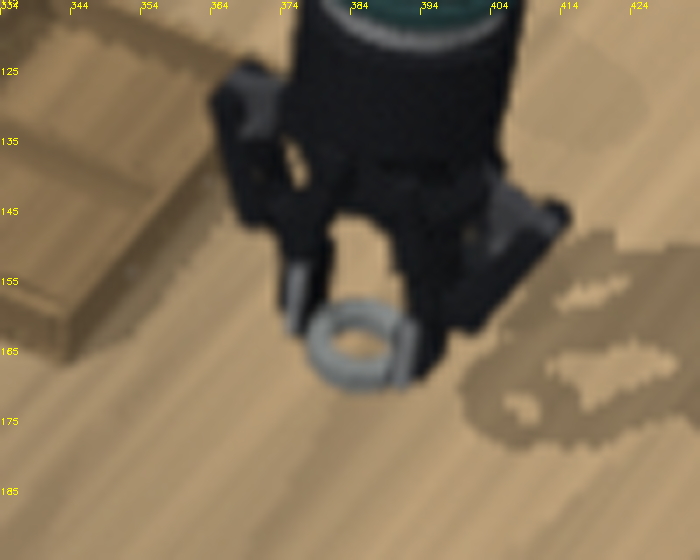

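apply_moves([
  [[-0.02, 0.01, -0.02, 0, 0], [-0.01, 0.026, -0.042, 0, 0], [0, 0.028, -0.045, 0, 0], [0, 0.028, -0.045, 0, 0], [0, 0.028, -0.045, 0, 0], [0, 0.028, -0.045, 0, 0], [0, 0.026, -0.035, 0, 0], [0, 0.01, -0.02, 0, 0], [0, 0, 0, 0, 0], [0, 0, 0, 0, 0]],
])

```text
time_s: 7.02
ee_pos: [0.6419, 0.1383, 0.1115]
eef_rot: [[-0.003, 1.0, -0.001], [-0.002, -0.001, -1.0], [-1.0, -0.003, 0.002]]
wrist_force: [-0.1, -1.1, -1.1]
width: 0.0378
```

```bash
python3 see.py w4
```

```text
7.075 [0.6422 0.1379 0.112 ] [[-0.002, 1.0, -0.002], [-0.002, -0.002, -1.0], [-1.0, -0.002, 0.002]] 0.038148008530396675 [ 0.44663293 -0.79892983 -1.29947528]
```

View pics/w4.png

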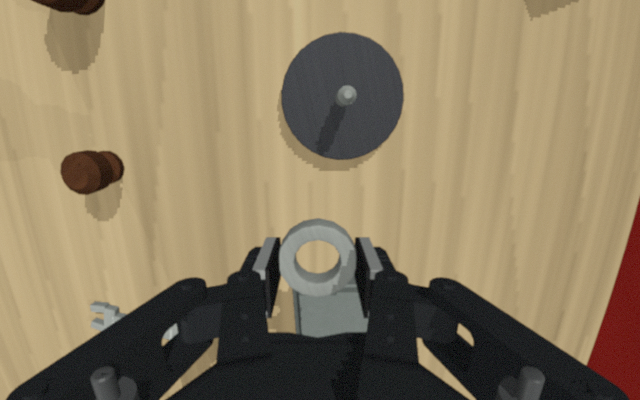

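The disc centre is at about (342.5,96), the post tip at (347.5,95), and the held ring's top at about (317,257).

```bash
python3 - <<'E'
from h import *
f=dict(np.load("pics/w4.npz"))
print("disc",back(f,[(342.3,95.5)],.012)[0][:2],"post",back(f,[(347.5,94.5)],.054)[0][:2])
tz=.112
for z in (.119,.122,.125): print("ring",z,back(f,[(317.2,257)],z)[0][:2], back(f,[(279,257),(355.5,257)],z-.0)[:,0])
print("ks",back(f,[(85,172)],.036)[0],back(f,[(107,167)],.0)[0])
E
```

```text
disc [0.66070651 0.22246087] post [0.66075423 0.22022662]
ring 0.119 [0.64163947 0.13959932] [0.62275447 0.66055911]
ring 0.122 [0.64164911 0.1410829 ] [0.62318559 0.66014649]
ring 0.125 [0.64165875 0.14256648] [0.62361671 0.65973388]
ks [0.46376536 0.16805878 0.036     ] [0.45609392 0.16602244 0.        ]
```

apply_moves([
  [[0, 0.009, -0.03, 0, 0], [0, 0.01, -0.035, 0, 0], [0, 0, -0.016, 0, 0], [0, 0, 0, 0, 0], [0, 0, 0, 0, 0], [0.02, 0, 0, 0, 0], [0, 0, 0, 0, 0]],
])

```text
time_s: 7.95
ee_pos: [0.6605, 0.2191, 0.0903]
eef_rot: [[-0.005, 1.0, -0.002], [-0.003, -0.002, -1.0], [-1.0, -0.005, 0.003]]
wrist_force: [0.1, 0.5, 0.1]
width: 0.038
```

```bash
python3 see.py w5
```

```text
8.0 [0.6612 0.2199 0.0912] [[-0.003, 1.0, -0.001], [-0.002, -0.001, -1.0], [-1.0, -0.003, 0.002]] 0.03787268597904147 [ 0.46720478  0.05363588 -0.7260551 ]
```

View pics/w5.png

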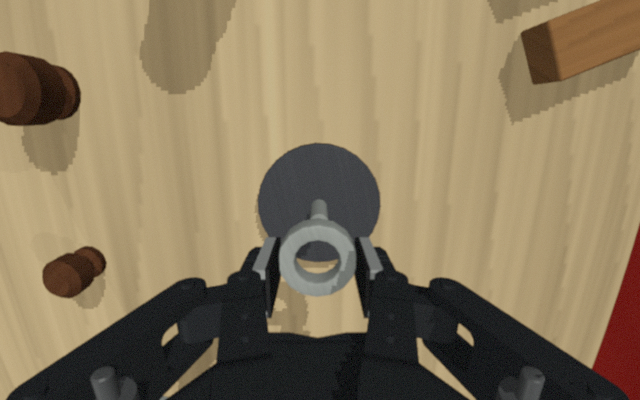

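apply_moves([
  [[0.02, 0, 0, 0, 0], [0.02, 0, 0, 0, 0], [0.015, 0, 0, 0, 0], [0.01, 0, 0, 0, 0], [0, 0, 0, 0, 0], [0, 0, 0, 0, 0]],
])

```text
time_s: 8.75
ee_pos: [0.6628, 0.2215, 0.0285]
eef_rot: [[0.001, 1.0, -0.001], [0.0, -0.001, -1.0], [-1.0, 0.001, -0.0]]
wrist_force: [0.2, 0.3, -0.5]
width: 0.038
```

```bash
python3 see.py w6
```

```text
8.8 [0.6629 0.2215 0.0288] [[0.001, 1.0, -0.001], [0.001, -0.001, -1.0], [-1.0, 0.001, -0.001]] 0.0377267437570506 [ 0.55828184  0.38608614 -0.06706384]
```

View pics/w6.png

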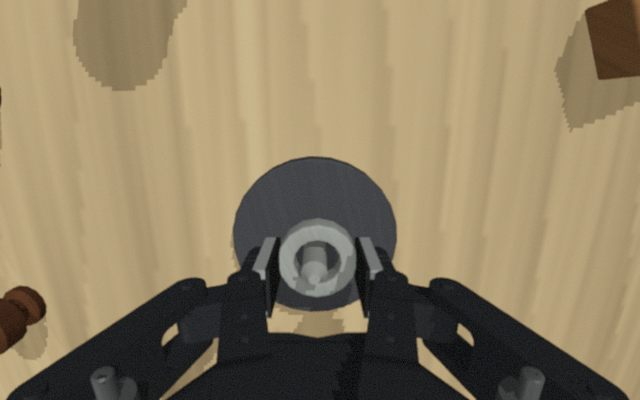

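The post passes through the bore, so I lower the ring and release it.

apply_moves([
  [[0.01, 0, 0, 0, 0], [0.003, 0, 0, 0, 0], [0.001, 0, 0, 0, 0], [0, 0, 0, 0, 0], [0, 0, 0, 0, 0.7], [0, 0, 0, 0, 0.7], [0, 0, 0, 0, 0.7], [0, 0, 0, 0, 0.7]],
])

```text
time_s: 9.8
ee_pos: [0.6623, 0.2212, 0.0138]
eef_rot: [[-0.0, 1.0, -0.001], [-0.0, -0.001, -1.0], [-1.0, -0.0, 0.0]]
wrist_force: [0.0, -0.6, -0.3]
width: 0.0596
```

apply_moves([
  [[-0.04, 0, 0, 0, 0.8], [-0.06, 0, 0, 0, 0.8], [-0.06, 0, 0, 0, 0.8], [0, 0, 0, 0, 1], [0, 0, 0, 0, 1]],
])

```text
time_s: 10.42
ee_pos: [0.6619, 0.2209, 0.1737]
eef_rot: [[-0.0, 1.0, -0.001], [-0.0, -0.001, -1.0], [-1.0, -0.0, 0.0]]
wrist_force: [0.6, -0.3, -0.8]
width: 0.0855
```

```bash
python3 see.py w7
```

```text
10.475 [0.6613 0.2207 0.1726] [[-0.002, 1.0, -0.001], [-0.001, -0.001, -1.0], [-1.0, -0.002, 0.001]] 0.08562406506307879 [ 0.26926618 -0.63968398 -0.02594507]
```

View pics/w7.png

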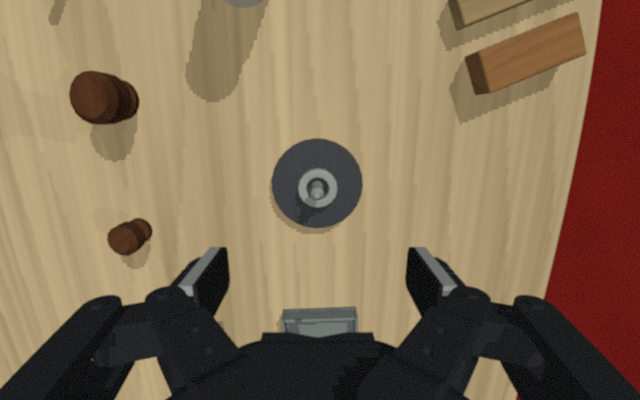

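apply_moves([
  [[0, -0.019, 0.052, 0, 1], [0, -0.019, 0.058, 0, 1], [0, -0.019, 0.058, 0, 1], [0, -0.019, 0.058, 0, 1], [0, -0.019, 0.058, 0, 1], [0, -0.019, 0.058, 0, 1], [0, -0.019, 0.058, 0, 1], [0, -0.019, 0.058, 0, 1], [0, -0.019, 0.058, 0, 1], [0, 0, 0, 0, 1]],
])

```text
time_s: 11.72
ee_pos: [0.4864, -0.3011, 0.1717]
eef_rot: [[-0.005, 1.0, -0.011], [-0.001, -0.011, -1.0], [-1.0, -0.005, 0.002]]
wrist_force: [-0.2, 0.9, -0.3]
width: 0.085
```

apply_moves([
  [[0, 0, 0, 0, 1], [0, 0, 0, 0, 1]],
])

```text
time_s: 11.98
ee_pos: [0.4914, -0.2925, 0.1733]
eef_rot: [[-0.001, 1.0, 0.002], [0.002, 0.002, -1.0], [-1.0, -0.001, -0.002]]
wrist_force: [-0.6, 0.6, 0.8]
width: 0.0857
```

```bash
python3 see.py w8
```

```text
12.025 [ 0.4916 -0.2926  0.1735] [[-0.0, 1.0, 0.003], [0.001, 0.003, -1.0], [-1.0, -0.0, -0.001]] 0.08567423159159024 [ 0.6986422  -0.4650197  -1.08173092]
```

View pics/w8.png

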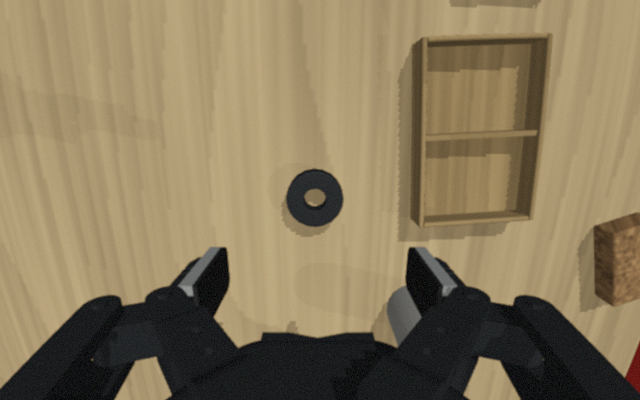

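The wheel's top face is at (315,197).

```bash
python3 - <<'E'
from h import *
f=dict(np.load("pics/w8.npz"))
print(back(f,[(315,197),(287,197),(343,197)],.02)[:,:2])
P=back(f,[(419,40),(550,36),(533,219),(417,226)],.03); print(P,P.mean(0))
E
```

```text
[[ 0.48878615 -0.30276791]
 [ 0.46017345 -0.3028548 ]
 [ 0.51738838 -0.30267731]]
[[ 0.58030505 -0.15678594  0.03      ]
 [ 0.70143498 -0.1485534   0.03      ]
 [ 0.71560839 -0.32297867  0.03      ]
 [ 0.59296508 -0.33038855  0.03      ]] [ 0.64757837 -0.23967664  0.03      ]
```

apply_moves([
  [[0.04, -0.003, 0.01, 0, 1], [0.05, 0, 0, 0, 1], [0.03, 0, 0, 0, 1], [0, 0, 0, 0, 1], [0, 0, 0, 0, 1], [0, 0, 0, 0, 1]],
])

```text
time_s: 12.78
ee_pos: [0.4892, -0.3049, 0.0556]
eef_rot: [[0.003, 1.0, -0.0], [-0.001, -0.0, -1.0], [-1.0, 0.003, 0.001]]
wrist_force: [-1.2, -0.2, 0.1]
width: 0.0855
```

apply_moves([
  [[0.025, 0, -0.002, 0, 1], [0.02, 0, 0, 0, 1], [0.009, 0, 0, 0, 1], [0, 0, 0, 0, 1], [0, 0, 0, 0, 0.5], [0, 0, 0, 0, 0.5], [0, 0, 0, 0, 0.3], [0, 0, 0, 0, 0.3], [0, 0, 0, 0, 0.3]],
])

```text
time_s: 13.9
ee_pos: [0.4885, -0.303, 0.0015]
eef_rot: [[0.001, 1.0, -0.001], [-0.001, -0.001, -1.0], [-1.0, 0.001, 0.001]]
wrist_force: [-0.8, 0.6, 6.6]
width: 0.059
```

apply_moves([
  [[0, 0, 0, 0, 0], [-0.005, 0, 0, 0, 0], [-0.02, 0, 0, 0, 0], [-0.04, 0, 0, 0, 0], [-0.04, 0, 0, 0, 0], [-0.01, 0, 0, 0, 0], [0, 0, 0, 0, 0]],
], force=60)

```text
time_s: 14.78
ee_pos: [0.4879, -0.3028, 0.1152]
eef_rot: [[0.001, 1.0, -0.001], [-0.0, -0.001, -1.0], [-1.0, 0.001, 0.0]]
wrist_force: [-0.6, -0.0, -1.3]
width: 0.058
```

```bash
python3 see.py w9
```

```text
14.825 [ 0.4873 -0.3025  0.1143] [[-0.001, 1.0, -0.001], [0.0, -0.001, -1.0], [-1.0, -0.001, -0.0]] 0.05826222882977683 [ 0.09990713  0.38443194 -2.10569635]
```

View pics/w9.png

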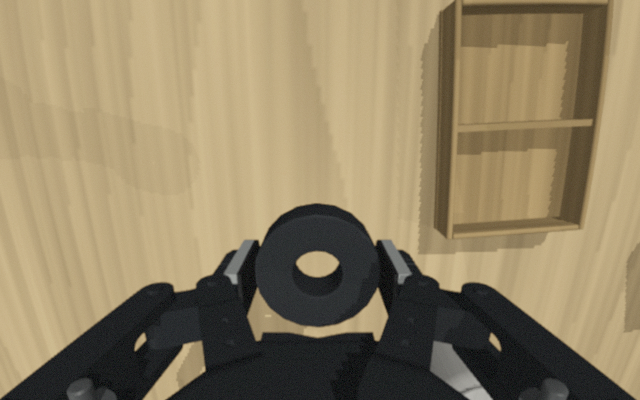

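apply_moves([
  [[0, 0.01, -0.025, 0, 0], [0, 0.018, -0.05, 0, 0], [0, 0.018, -0.055, 0, 0], [0, 0.018, -0.055, 0, 0], [0, 0.018, -0.055, 0, 0], [0, 0.018, -0.055, 0, 0], [0, 0.018, -0.055, 0, 0], [0, 0.018, -0.055, 0, 0], [0, 0.018, -0.05, 0, 0], [0, 0.018, -0.04, 0, 0]],
])

```text
time_s: 16.08
ee_pos: [0.6591, 0.1949, 0.1125]
eef_rot: [[-0.004, 1.0, 0.002], [-0.0, 0.002, -1.0], [-1.0, -0.004, 0.0]]
wrist_force: [0.1, -1.1, -2.0]
width: 0.058
```

apply_moves([
  [[0, 0, -0.015, 0, 0], [0, 0, 0, 0, 0], [0, 0, 0, 0, 0], [0, 0, 0, 0, 0]],
])

```text
time_s: 16.58
ee_pos: [0.6603, 0.2047, 0.1148]
eef_rot: [[-0.0, 1.0, -0.003], [-0.002, -0.003, -1.0], [-1.0, -0.0, 0.002]]
wrist_force: [-0.2, -0.8, -0.3]
width: 0.0583
```

```bash
python3 see.py w10
```

```text
16.625 [0.6604 0.2051 0.115 ] [[-0.0, 1.0, -0.003], [-0.001, -0.003, -1.0], [-1.0, -0.0, 0.001]] 0.05841817966259126 [-0.89218653  0.34974746 -0.8213145 ]
```

View pics/w10.png

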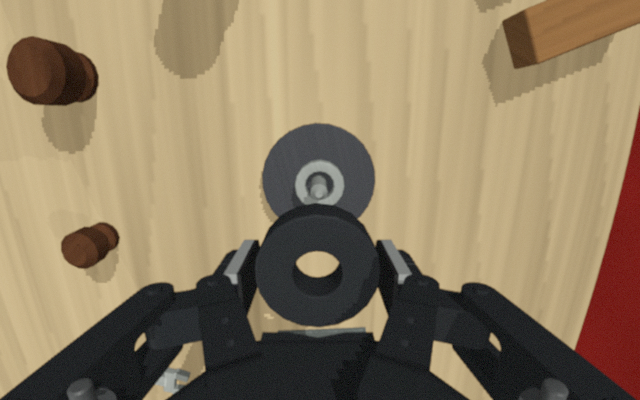

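apply_moves([
  [[0, 0.001, -0.01, 0, 0], [0, 0, -0.007, 0, 0], [0, 0, 0, 0, 0], [0.02, 0, 0, 0, 0], [0.01, 0, 0, 0, 0], [0.01, 0, 0, 0, 0], [0, 0, 0, 0, 0], [0, 0, 0, 0, 0]],
])

```text
time_s: 17.62
ee_pos: [0.6616, 0.2244, 0.0752]
eef_rot: [[0.001, 1.0, -0.001], [0.0, -0.001, -1.0], [-1.0, 0.001, -0.0]]
wrist_force: [1.4, -0.3, -1.1]
width: 0.0576
```

```bash
python3 see.py w11
```

```text
17.675 [0.6617 0.2244 0.0754] [[0.001, 1.0, -0.001], [0.0, -0.001, -1.0], [-1.0, 0.001, -0.0]] 0.05831650506931918 [ 0.39262951  0.35731598 -1.80568576]
```

View pics/w11.png

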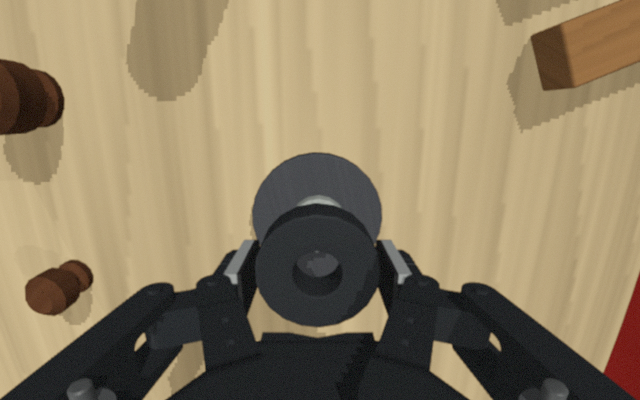

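apply_moves([
  [[0, 0, 0.003, 0, 0], [0.012, 0, 0, 0, 0], [0.01, 0, 0, 0, 0], [0.01, 0, 0, 0, 0], [0, 0, 0, 0, 0], [0, 0, 0, 0, 0]],
])

```text
time_s: 18.42
ee_pos: [0.6614, 0.2214, 0.0429]
eef_rot: [[0.0, 1.0, -0.001], [0.0, -0.001, -1.0], [-1.0, 0.0, -0.0]]
wrist_force: [0.3, 0.2, -1.1]
width: 0.058
```

```bash
python3 see.py w12
```

```text
18.475 [0.6616 0.2215 0.0433] [[0.001, 1.0, -0.001], [0.0, -0.001, -1.0], [-1.0, 0.001, -0.0]] 0.05811160267939701 [-0.09610708  0.29371037 -1.03657224]
```

View pics/w12.png

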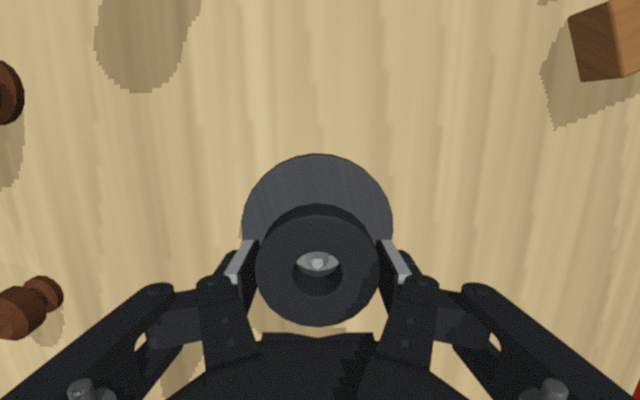

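The post is in the bore and no contact force shows. I lower the wheel gently to the ring.

apply_moves([
  [[0.01, 0, 0, 0, 0], [0.005, 0, 0, 0, 0], [0.002, 0, 0, 0, 0], [0, 0, 0, 0, 0], [0, 0, 0, 0, 0]],
])

```text
time_s: 19.1
ee_pos: [0.6614, 0.2213, 0.0259]
eef_rot: [[0.0, 1.0, -0.001], [0.0, -0.001, -1.0], [-1.0, 0.0, -0.0]]
wrist_force: [0.7, 0.0, -1.3]
width: 0.0579
```

apply_moves([
  [[0.001, 0, 0, 0, 0], [0, 0, 0, 0, 0], [0, 0, 0, 0, 0]],
])

```text
time_s: 19.48
ee_pos: [0.6614, 0.2213, 0.0258]
eef_rot: [[0.0, 1.0, -0.001], [0.0, -0.001, -1.0], [-1.0, 0.0, -0.0]]
wrist_force: [-1.9, -0.6, 5.5]
width: 0.0582
```

Contact is felt (+5.5 N), so the wheel is seated. I open slowly.

apply_moves([
  [[0, 0, 0, 0, 0.7], [0, 0, 0, 0, 0.75], [0, 0, 0, 0, 0.85], [0, 0, 0, 0, 0.95], [0, 0, 0, 0, 1], [-0.02, 0, 0, 0, 1], [-0.05, 0, 0, 0, 1], [-0.06, 0, 0, 0, 1], [0, 0, 0, 0, 1], [0, 0, 0, 0, 1]],
], force=40)

```text
time_s: 20.72
ee_pos: [0.6613, 0.2211, 0.1561]
eef_rot: [[0.001, 1.0, -0.001], [0.0, -0.001, -1.0], [-1.0, 0.001, -0.0]]
wrist_force: [1.2, 0.7, -0.7]
width: 0.0856
```

```bash
python3 see.py w13
```

```text
20.775 [0.6606 0.2209 0.1547] [[-0.001, 1.0, -0.001], [-0.001, -0.001, -1.0], [-1.0, -0.001, 0.001]] 0.08525894941744755 [ 0.42573827 -0.54651883 -1.70547437]
```

View pics/w13.png

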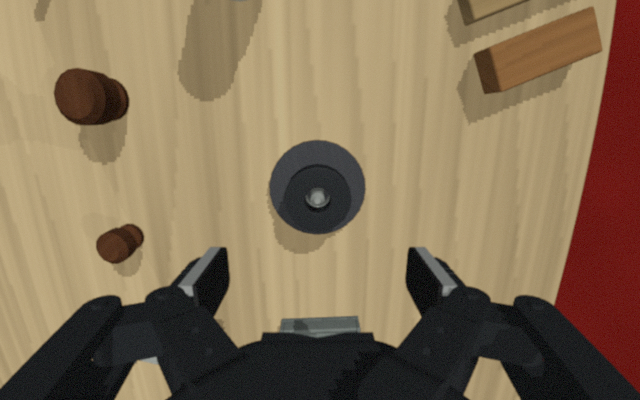

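apply_moves([
  [[0, -0.04, -0.017, 0, 1], [0, -0.045, -0.018, 0, 1], [0, -0.045, -0.018, 0, 1], [0, -0.045, -0.018, 0, 1], [0, -0.028, -0.016, 0, 1], [0, 0, 0, 0, 1], [0, 0, 0, 0, 1], [0, 0, 0, 0, 1]],
])

```text
time_s: 21.78
ee_pos: [0.4593, 0.3073, 0.1544]
eef_rot: [[-0.0, 1.0, -0.003], [-0.001, -0.003, -1.0], [-1.0, -0.0, 0.001]]
wrist_force: [0.2, -0.4, 0.2]
width: 0.0855
```

```bash
python3 see.py w14
```

```text
21.825 [0.4592 0.3073 0.1545] [[-0.0, 1.0, -0.003], [-0.001, -0.003, -1.0], [-1.0, -0.0, 0.001]] 0.08549787456369891 [-0.33427794 -0.89774675 -0.05882658]
```

View pics/w14.png

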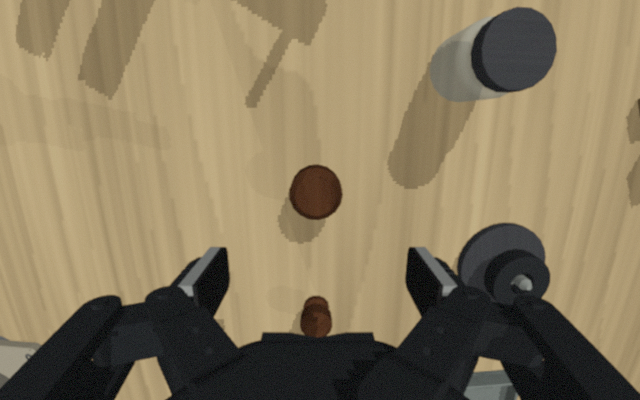

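```bash
python3 - <<'E'
from h import *
f=dict(np.load("pics/w14.npz"))
for z in(.035,.042): print(back(f,[(316,192),(290,192),(342.5,192)],z)[:,:2])
E
```

```text
[[0.45790569 0.31023551]
 [0.43449274 0.31028912]
 [0.48176627 0.31018793]]
[[0.45793837 0.31196562]
 [0.43515237 0.31201779]
 [0.48116002 0.31191931]]
```

apply_moves([
  [[0.05, -0.001, -0.003, 0, 1], [0.05, 0, 0, 0, 1], [0.03, 0, 0, 0, 1], [0.016, 0, 0, 0, 1], [0, 0, 0, 0, 1], [0, 0, 0, 0, 1]],
])

```text
time_s: 22.58
ee_pos: [0.4583, 0.3118, 0.01]
eef_rot: [[0.002, 1.0, -0.001], [0.001, -0.001, -1.0], [-1.0, 0.002, -0.001]]
wrist_force: [-1.1, 0.0, -0.9]
width: 0.0851
```

apply_moves([
  [[0, 0, 0, 0, 0.5], [0, 0, 0, 0, 0.3], [0, 0, 0, 0, 0.3], [0, 0, 0, 0, 0], [0, 0, 0, 0, 0], [0, 0, 0, 0, 0]],
])

```text
time_s: 23.32
ee_pos: [0.4578, 0.3116, 0.0101]
eef_rot: [[0.001, 1.0, -0.001], [0.001, -0.001, -1.0], [-1.0, 0.001, -0.001]]
wrist_force: [-0.8, -1.2, 5.9]
width: 0.047
```

apply_moves([
  [[-0.03, 0, 0, 0, 0], [-0.05, 0, 0, 0, 0], [-0.04, 0.005, 0.015, 0, 0], [0, 0.02, 0.04, 0, 0], [0, 0.02, 0.054, 0, 0], [0, 0.02, 0.055, 0, 0], [0, 0.02, 0.055, 0, 0], [0, 0.02, 0.055, 0, 0], [0, 0.02, 0.055, 0, 0], [0, 0.02, 0.055, 0, 0]],
])

```text
time_s: 24.58
ee_pos: [0.6025, -0.0746, 0.1293]
eef_rot: [[0.0, 1.0, -0.001], [0.0, -0.001, -1.0], [-1.0, 0.0, -0.0]]
wrist_force: [1.0, 0.2, -0.7]
width: 0.0472
```

apply_moves([
  [[0, 0.02, 0.05, 0, 0], [0, 0.02, 0.03, 0, 0], [0, 0.015, 0.02, 0, 0], [0, 0, 0, 0, 0], [0, 0, 0, 0, 0], [0, 0, 0, 0, 0]],
])

```text
time_s: 25.32
ee_pos: [0.6565, -0.171, 0.1291]
eef_rot: [[-0.001, 1.0, 0.001], [0.001, 0.001, -1.0], [-1.0, -0.001, -0.001]]
wrist_force: [0.1, -0.2, -0.6]
width: 0.047
```

```bash
python3 see.py w15
```

```text
25.375 [ 0.6567 -0.1712  0.1292] [[-0.0, 1.0, 0.001], [0.001, 0.001, -1.0], [-1.0, -0.0, -0.001]] 0.046945251689463494 [-0.38920535  0.530062   -0.63127622]
```

View pics/w15.png

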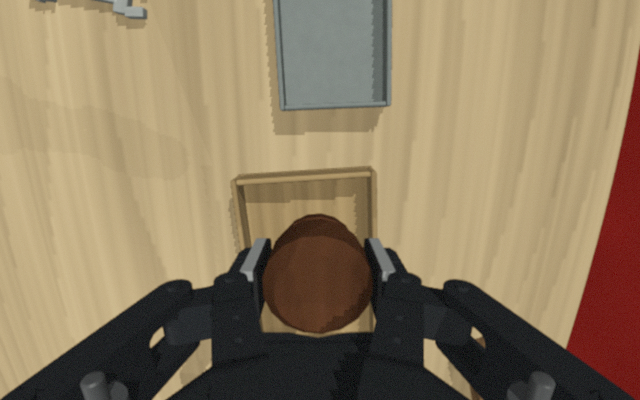

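```bash
python3 - <<'E'
from h import *
f=dict(np.load("pics/w15.npz"))
P=back(f,[(235.5,179),(370.5,168.5)],.03)[:,:2]; print(P)
d=P[1]-P[0]; print(np.linalg.norm(d),np.degrees(np.arctan2(d[1],d[0])))
d/=np.linalg.norm(d); n=np.array([d[1],-d[0]]); m=P.mean(0)
print("centre",m+.09*n,"bay+",m+.046*n,"bay-",m+.134*n)
E
```

```text
[[ 0.58878082 -0.15192066]
 [ 0.6995086  -0.14303127]]
0.1110840330150288 4.589946709836623
centre [ 0.65134687 -0.23718733] bay+ [ 0.64782582 -0.19332844] bay- [ 0.65486793 -0.28104622]
```

apply_moves([
  [[0, -0.0125, 0.025, -4, 0], [0.03, 0, 0, 0, 0], [0.03, 0, 0, 0, 0], [0, 0, 0, 0, 0], [0, 0, 0, 0, 0]],
])

```text
time_s: 26.0
ee_pos: [0.6453, -0.1973, 0.0701]
eef_rot: [[0.002, 0.998, 0.07], [-0.0, 0.07, -0.998], [-1.0, 0.002, 0.0]]
wrist_force: [-0.3, -0.7, 0.1]
width: 0.0468
```

```bash
python3 see.py w16
```

```text
26.05 [ 0.6457 -0.1975  0.0705] [[0.002, 0.998, 0.07], [-0.0, 0.07, -0.998], [-1.0, 0.002, 0.001]] 0.04689928673554778 [ 0.04015895 -0.07181803  0.08602406]
```

View pics/w16.png

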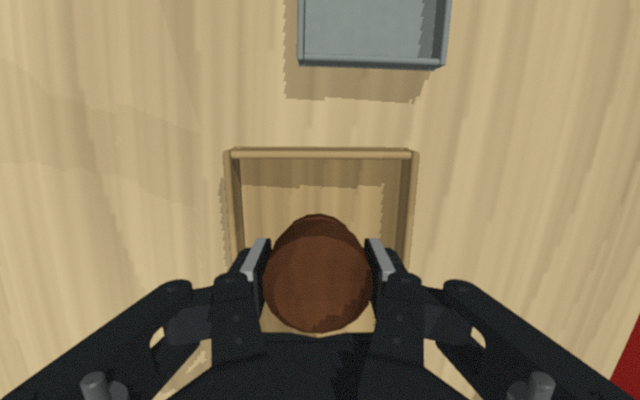

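apply_moves([
  [[0.03, 0, 0, 0, 0], [0.015, 0, 0, 0, 0], [0.007, 0, 0, 0, 0], [0, 0, 0, 0, 0], [0, 0, 0, 0, 0]],
])

```text
time_s: 26.68
ee_pos: [0.6452, -0.1979, 0.0178]
eef_rot: [[0.001, 0.998, 0.069], [-0.0, 0.069, -0.998], [-1.0, 0.001, 0.0]]
wrist_force: [-0.5, 0.0, -1.1]
width: 0.0468
```

apply_moves([
  [[0.001, 0, 0, 0, 0], [0.001, 0, 0, 0, 0], [0, 0, 0, 0, 0], [0, 0, 0, 0, 0]],
])

```text
time_s: 27.18
ee_pos: [0.6447, -0.1979, 0.0152]
eef_rot: [[0.0, 0.998, 0.069], [-0.0, 0.069, -0.998], [-1.0, 0.0, 0.0]]
wrist_force: [1.0, -0.2, 1.1]
width: 0.047
```

Release with partial opening, then up.

apply_moves([
  [[0, 0, 0, 0, 0.65], [0, 0, 0, 0, 0.7], [0, 0, 0, 0, 0.72], [0, 0, 0, 0, 0.72], [-0.03, 0, 0, 0, 0.72], [-0.05, 0, 0, 0, 0.72], [-0.05, 0, 0, 0, 0.72], [0, 0, 0, 4, 1], [0, 0, 0, 0, 1]],
])

```text
time_s: 28.3
ee_pos: [0.6445, -0.1978, 0.1456]
eef_rot: [[0.001, 1.0, 0.0], [-0.001, 0.0, -1.0], [-1.0, 0.001, 0.001]]
wrist_force: [-0.1, 0.3, -0.0]
width: 0.0853
```

```bash
python3 see.py w17
```

```text
28.35 [ 0.6441 -0.1977  0.1447] [[-0.001, 1.0, 0.001], [-0.0, 0.001, -1.0], [-1.0, -0.001, 0.0]] 0.08556013422228426 [-0.33358119  0.25127289 -0.76722445]
```

View pics/w17.png

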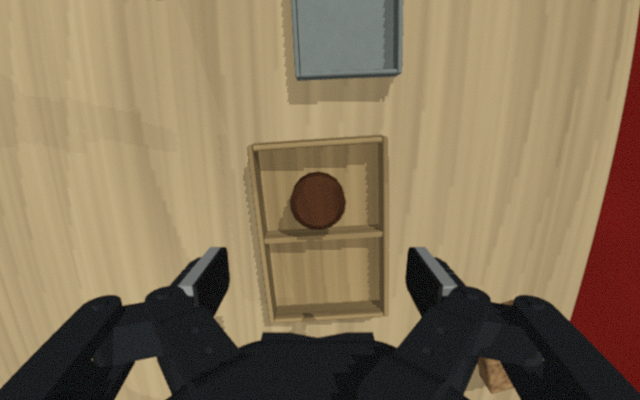

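apply_moves([
  [[0, -0.015, -0.03, 0, 1], [0, -0.027, -0.05, 0, 1], [0, -0.027, -0.055, 0, 1], [0, -0.027, -0.055, 0, 1], [0, -0.027, -0.055, 0, 1], [0, -0.027, -0.055, 0, 1], [0, -0.026, -0.045, 0, 1], [0, -0.01, -0.019, 0, 1], [0, 0, 0, 0, 1], [0, 0, 0, 0, 1]],
])

```text
time_s: 29.6
ee_pos: [0.4591, 0.1651, 0.1445]
eef_rot: [[-0.001, 1.0, -0.001], [-0.001, -0.001, -1.0], [-1.0, -0.001, 0.001]]
wrist_force: [0.1, -0.8, -0.1]
width: 0.0852
```

apply_moves([
  [[0, 0, 0, 0, 1]],
])

```text
time_s: 29.72
ee_pos: [0.4594, 0.1648, 0.1447]
eef_rot: [[-0.0, 1.0, -0.003], [-0.001, -0.003, -1.0], [-1.0, -0.0, 0.001]]
wrist_force: [-1.0, -0.3, 0.2]
width: 0.0854
```

```bash
python3 see.py w18
```

```text
29.775 [0.4593 0.165  0.1447] [[-0.0, 1.0, -0.003], [-0.001, -0.003, -1.0], [-1.0, -0.0, 0.001]] 0.0852963150778094 [-0.64021503 -0.90709899 -0.04881071]
```

View pics/w18.png

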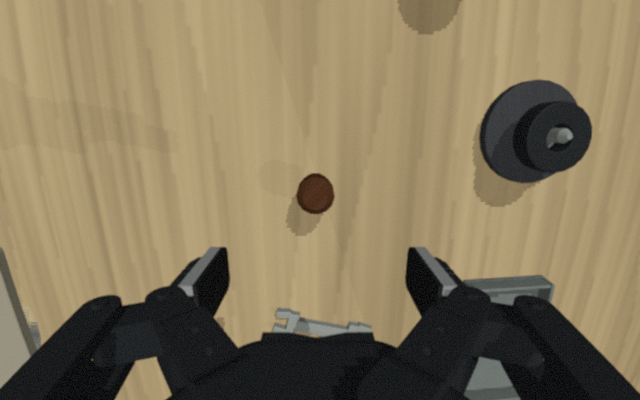

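```bash
python3 - <<'E'
from h import *
f=dict(np.load("pics/w18.npz"))
for z in(.03,.036): print(back(f,[(315.5,193.5),(297,192),(334,192)],z)[:,:2])
E
```

```text
[[0.45750863 0.16758354]
 [0.44116113 0.16899232]
 [0.47386478 0.16891176]]
[[0.45754808 0.16909756]
 [0.44158273 0.17047342]
 [0.47352188 0.17039473]]
```

apply_moves([
  [[0.05, -0.001, -0.002, 0, 1], [0.05, 0, 0, 0, 1], [0.025, 0, 0, 0, 1], [0.012, 0, 0, 0, 1], [0, 0, 0, 0, 1], [0, 0, 0, 0, 1]],
])

```text
time_s: 30.52
ee_pos: [0.4586, 0.1685, 0.0089]
eef_rot: [[0.002, 1.0, -0.001], [0.001, -0.001, -1.0], [-1.0, 0.002, -0.001]]
wrist_force: [-0.3, -0.8, -0.3]
width: 0.0854
```

apply_moves([
  [[0, 0, 0, 0, 0.4], [0, 0, 0, 0, 0.2], [0, 0, 0, 0, 0.2], [0, 0, 0, 0, 0.1], [0, 0, 0, 0, 0], [0, 0, 0, 0, 0], [0, 0, 0, 0, 0]],
])

```text
time_s: 31.4
ee_pos: [0.458, 0.1685, 0.0085]
eef_rot: [[0.001, 1.0, -0.001], [0.0, -0.001, -1.0], [-1.0, 0.001, -0.0]]
wrist_force: [0.7, 0.6, 4.8]
width: 0.0325
```

apply_moves([
  [[-0.03, 0, 0, 0, 0], [-0.05, 0, 0, 0, 0], [-0.04, 0.01, 0.02, 0, 0], [0, 0.023, 0.05, 0, 0], [0, 0.023, 0.055, 0, 0], [0, 0.023, 0.055, 0, 0], [0, 0.023, 0.055, 0, 0], [0, 0.023, 0.055, 0, 0], [0, 0.023, 0.055, 0, 0], [0, 0.023, 0.052, 0, 0]],
])

```text
time_s: 32.65
ee_pos: [0.6287, -0.2309, 0.1279]
eef_rot: [[-0.0, 1.0, -0.001], [0.0, -0.001, -1.0], [-1.0, -0.0, -0.0]]
wrist_force: [0.2, -0.2, -0.6]
width: 0.0326
```

apply_moves([
  [[0, 0.018, 0.035, -4, 0], [0, 0, 0.015, 0, 0], [0, 0, 0, 0, 0], [0, 0, 0, 0, 0], [0, 0, 0, 0, 0]],
])

```text
time_s: 33.28
ee_pos: [0.6476, -0.2765, 0.1283]
eef_rot: [[-0.0, 0.997, 0.072], [0.001, 0.072, -0.997], [-1.0, -0.0, -0.001]]
wrist_force: [-0.2, -0.3, -0.4]
width: 0.0327
```

```bash
python3 see.py w19
```

```text
33.325 [ 0.6477 -0.2769  0.1283] [[0.0, 0.997, 0.071], [0.001, 0.071, -0.997], [-1.0, 0.0, -0.001]] 0.03263310282764161 [-0.41854244 -0.06769751  0.00413203]
```

View pics/w19.png

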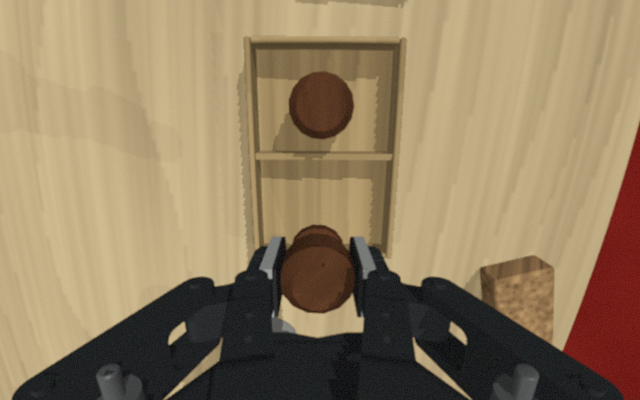

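```bash
python3 - <<'E'
from h import *
f=dict(np.load("pics/w19.npz"))
P=back(f,[(245,38),(405,38),(256,155.5),(393,155.5)],.03)[:,:2]; print(P)
c=P[2:].mean(0); print(c, c+.044*np.array([.066,-.998]))
E
```

```text
[[ 0.58501235 -0.15503937]
 [ 0.7029983  -0.14631108]
 [ 0.59544695 -0.24153738]
 [ 0.70531071 -0.23354531]]
[ 0.65037883 -0.23754135] [ 0.65328283 -0.28145335]
```

apply_moves([
  [[0.03, 0.003, 0.005, 0, 0], [0.04, 0, 0, 0, 0], [0.03, 0, 0, 0, 0], [0.01, 0, 0, 0, 0], [0.003, 0, 0, 0, 0], [0, 0, 0, 0, 0], [0, 0, 0, 0, 0]],
])

```text
time_s: 34.2
ee_pos: [0.6518, -0.2838, 0.0164]
eef_rot: [[0.002, 0.998, 0.069], [-0.001, 0.069, -0.998], [-1.0, 0.002, 0.001]]
wrist_force: [0.3, 0.3, -0.7]
width: 0.0327
```

apply_moves([
  [[0.001, 0, 0, 0, 0], [0.001, 0, 0, 0, 0], [0, 0, 0, 0, 0], [0, 0, 0, 0, 0]],
])

```text
time_s: 34.7
ee_pos: [0.6511, -0.2837, 0.0136]
eef_rot: [[0.001, 0.998, 0.069], [-0.0, 0.069, -0.998], [-1.0, 0.001, 0.0]]
wrist_force: [-1.3, 0.6, 5.4]
width: 0.0325
```

apply_moves([
  [[0, 0, 0, 0, 0.5], [0, 0, 0, 0, 0.55], [0, 0, 0, 0, 0.6], [0, 0, 0, 0, 0.6], [-0.03, 0, 0, 0, 0.6], [-0.05, 0, 0, 0, 0.6], [-0.05, 0, 0, 0, 0.6], [0, 0, 0, 4, 0.6], [0, 0, 0, 0, 0.6]],
])

```text
time_s: 35.83
ee_pos: [0.6509, -0.2836, 0.1435]
eef_rot: [[0.0, 1.0, 0.0], [-0.001, 0.0, -1.0], [-1.0, 0.0, 0.001]]
wrist_force: [0.3, 0.3, -1.1]
width: 0.051
```

```bash
python3 see.py w20
```

```text
35.875 [ 0.6504 -0.2835  0.1426] [[-0.001, 1.0, 0.001], [-0.0, 0.001, -1.0], [-1.0, -0.001, 0.0]] 0.051210616105841066 [ 0.42247266 -0.20958773  0.17636988]
```

View pics/w20.png

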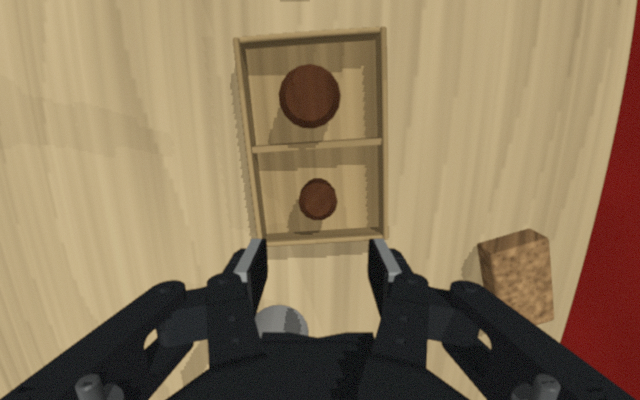

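apply_moves([
  [[0, -0.02, -0.03, 0, 0.6], [0, -0.033, -0.05, 0, 0.6], [0, -0.034, -0.05, 0, 0.6], [0, -0.034, -0.05, 0, 0.6], [0, -0.034, -0.05, 0, 0.6], [0, -0.022, -0.037, 0, 0.6], [0, -0.01, -0.02, 0, 0.6], [0, 0, 0, -10, 0.6], [0, 0, 0, -10, 0.6], [0, 0, 0, -10, 0.6]],
])

```text
time_s: 37.12
ee_pos: [0.4634, 0.0038, 0.1423]
eef_rot: [[-0.002, 0.863, 0.506], [0.0, 0.506, -0.863], [-1.0, -0.001, -0.001]]
wrist_force: [-0.3, -0.6, 0.0]
width: 0.0513
```

apply_moves([
  [[0, 0, 0, -10, 0.6], [0, 0, 0, -10, 0.6], [0, 0, 0, -10, 0.6], [0, 0, 0, -10, 0.6], [0, 0, 0, -9.8, 0.6], [0, 0, 0, 0, 0.6], [0, 0, 0, 0, 0.6]],
])

```text
time_s: 38.0
ee_pos: [0.4638, 0.0035, 0.1426]
eef_rot: [[-0.001, 0.18, 0.984], [0.0, 0.984, -0.18], [-1.0, 0.0, -0.001]]
wrist_force: [0.2, -0.3, 0.9]
width: 0.0513
```

```bash
python3 see.py w21
```

```text
38.05 [0.4639 0.0036 0.1427] [[-0.0, 0.18, 0.984], [0.0, 0.984, -0.18], [-1.0, -0.0, -0.0]] 0.050928969324036316 [-0.02137181  0.13299212  0.6350953 ]
```

View pics/w21.png

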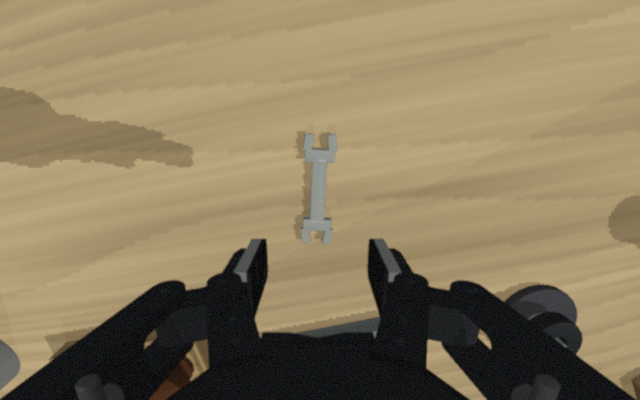

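```bash
python3 - <<'E'
from h import *
f=dict(np.load("pics/w21.npz"))
crop(cv2.imread("pics/w21.png"),260,120,120,130,5,"pics/c21.png")
P=back(f,[(319.3,163),(317,219),(318,190)],.008)[:,:2];print(P,np.degrees(np.arctan2(*(P[1]-P[0])[::-1])))
E
```

```text
[[ 0.4369854   0.01036681]
 [ 0.49056776 -0.00159338]
 [ 0.46211624  0.00457109]] -12.582806484334315
```

View pics/c21.png

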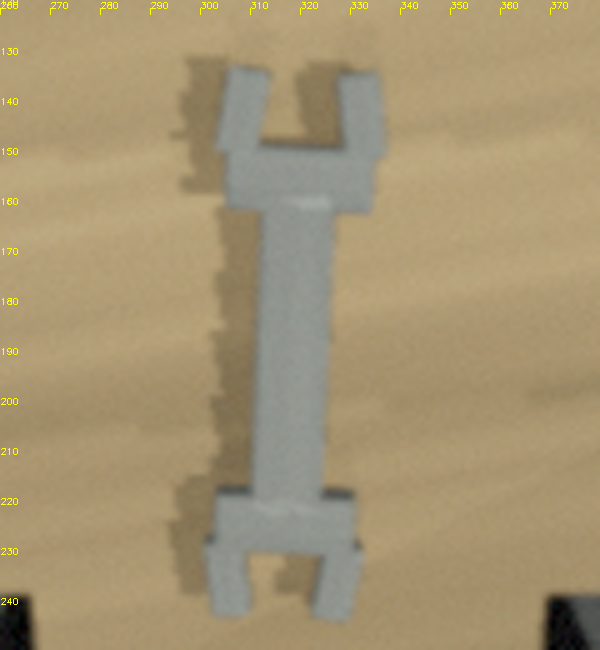

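apply_moves([
  [[0.05, 0.001, 0, 1.6, 0.6], [0.05, 0, 0, 0, 0.6], [0.025, 0, 0, 0, 0.6], [0.012, 0, 0, 0, 0.6], [0, 0, 0, 0, 0.6], [0, 0, 0, 0, 0.6]],
])

```text
time_s: 38.8
ee_pos: [0.465, 0.0047, 0.0069]
eef_rot: [[0.002, 0.206, 0.979], [0.0, 0.979, -0.206], [-1.0, 0.001, 0.002]]
wrist_force: [1.3, -0.2, -0.8]
width: 0.0508
```

apply_moves([
  [[0.004, 0, -0.001, 0, 0.4], [0, 0, 0, 0, 0.3], [0, 0, 0, 0, 0.1], [0, 0, 0, 0, 0], [0, 0, 0, 0, 0], [0, 0, 0, 0, 0]],
])

```text
time_s: 39.55
ee_pos: [0.4634, 0.0047, 0.0024]
eef_rot: [[0.001, 0.205, 0.979], [-0.0, 0.979, -0.205], [-1.0, -0.0, 0.001]]
wrist_force: [-1.4, -0.1, 6.2]
width: 0.0127
```

apply_moves([
  [[0, 0, 0, 0, 0], [-0.02, 0, 0, 0, 0], [-0.04, 0, 0, 0, 0], [-0.05, 0, 0, 0, 0], [0, 0, 0, 0, 0], [0, 0, 0, 0, 0]],
], force=70)

```text
time_s: 40.3
ee_pos: [0.4628, 0.0042, 0.1116]
eef_rot: [[-0.001, 0.206, 0.979], [-0.001, 0.979, -0.206], [-1.0, -0.001, -0.0]]
wrist_force: [-0.1, 0.2, -0.4]
width: 0.0109
```

apply_moves([
  [[0, 0, 0, 5, 0], [0, 0, 0, 10, 0], [0, 0, 0, 10, 0], [0, 0, 0, 10, 0], [0, 0, 0, 10, 0], [0, 0, 0, 10, 0], [0, 0, 0, 10, 0], [0, 0, 0, 10, 0], [0, 0, 0, 0.2, 0], [0, 0, 0, 0, 0]],
])

```text
time_s: 41.55
ee_pos: [0.4627, 0.0049, 0.1112]
eef_rot: [[-0.002, 0.998, 0.055], [-0.0, 0.055, -0.998], [-1.0, -0.002, 0.0]]
wrist_force: [-0.6, 0.0, -1.9]
width: 0.0113
```

```bash
python3 see.py w22
```

```text
41.6 [0.4628 0.0048 0.1114] [[-0.001, 0.999, 0.054], [-0.0, 0.054, -0.999], [-1.0, -0.001, 0.0]] 0.011125068447274558 [-0.2342256  -0.47602158 -0.94607178]
```

View pics/w22.png

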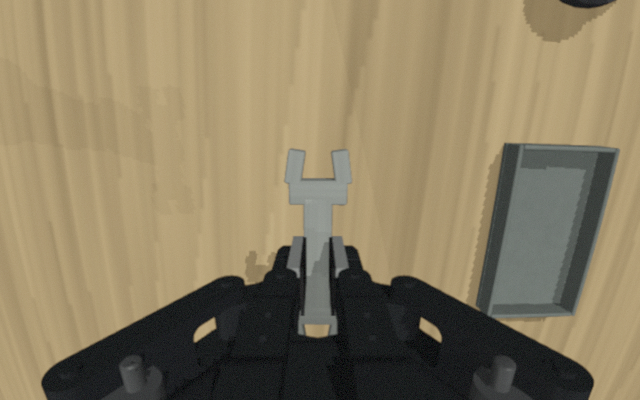

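```bash
python3 - <<'E'
from h import *
f=dict(np.load("pics/w22.npz"))
P=back(f,[(505,143),(618.5,149),(576,318),(477,312)],.022)[:,:2]
print(P,P.mean(0)); e=[P[(i+1)%4]-P[i] for i in range(4)];print([np.linalg.norm(x) for x in e],[np.degrees(np.arctan2(x[1],x[0])) for x in e])
c=np.array([.4628,.0048]);d=np.array([-.052,.9986])
for zt in(.117,): 
  for s in(-.054,-.028,.028,.054): print(s,proj(f,[np.r_[c+s*d,zt]]))
E
```

```text
[[ 0.60569634  0.06300053]
 [ 0.70577862  0.06579443]
 [ 0.71700098 -0.0948236 ]
 [ 0.61468082 -0.08973137]] [ 0.66078919 -0.01394   ]
[np.float64(0.10012127291568404), np.float64(0.1610096095630835), np.float64(0.10244678690752174), np.float64(0.15299592488253672)] [np.float64(1.599057924431233), np.float64(-86.00324830964314), np.float64(177.15087381232792), np.float64(93.36655769162329)]
-0.054 [[317.72045642 346.04623283]]
-0.028 [[317.92290789 306.07651996]]
0.028 [[318.42618672 204.26981767]]
0.054 [[318.69230714 149.00869469]]
```

apply_moves([
  [[0, 0.025, 0.004, 0, 0], [0, 0.05, 0.008, 0, 0], [0, 0.05, 0.008, 0, 0], [0, 0.05, 0.007, 0, 0], [0, 0.025, 0.004, 0, 0], [0, 0, 0, 0, 0], [0.03, 0, 0, 0, 0], [0.02, 0, 0, 0, 0], [0, 0, 0, 0, 0], [0, 0, 0, 0, 0]],
])

```text
time_s: 42.85
ee_pos: [0.6648, -0.0156, 0.0626]
eef_rot: [[0.001, 0.999, 0.052], [0.0, 0.052, -0.999], [-1.0, 0.001, -0.0]]
wrist_force: [0.7, 1.2, -0.7]
width: 0.0112
```

```bash
python3 see.py w23
```

```text
42.9 [ 0.6652 -0.0156  0.063 ] [[0.002, 0.999, 0.052], [0.0, 0.052, -0.999], [-1.0, 0.002, -0.0]] 0.011299868208413643 [-0.39367555  0.33396586 -0.35064621]
```

View pics/w23.png

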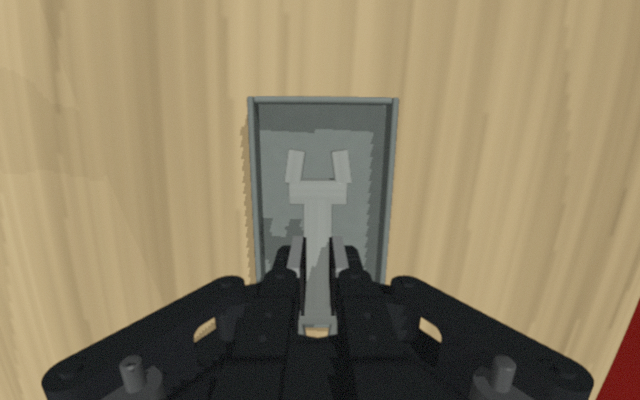

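apply_moves([
  [[0.025, 0.001, 0, 0, 0], [0.015, 0, 0, 0, 0], [0.01, 0, 0, 0, 0], [0.004, 0, 0, 0, 0], [0, 0, 0, 0, 0], [0, 0, 0, 0, 0]],
])

```text
time_s: 43.65
ee_pos: [0.666, -0.0157, 0.0086]
eef_rot: [[0.001, 0.999, 0.052], [0.0, 0.052, -0.999], [-1.0, 0.001, 0.0]]
wrist_force: [-0.5, -0.4, -0.2]
width: 0.0113
```

apply_moves([
  [[0.001, 0, 0, 0, 0], [0.001, 0, 0, 0, 0], [0, 0, 0, 0, 0], [0, 0, 0, 0, 0]],
])

```text
time_s: 44.15
ee_pos: [0.6658, -0.0158, 0.0066]
eef_rot: [[0.001, 0.999, 0.052], [-0.0, 0.052, -0.999], [-1.0, 0.001, 0.0]]
wrist_force: [-2.7, 0.0, 5.7]
width: 0.0111
```

apply_moves([
  [[0, 0, 0, 0, 0.3], [0, 0, 0, 0, 0.35], [0, 0, 0, 0, 0.35], [0, 0, 0, 0, 0.35], [-0.02, 0, 0, 0, 0.35], [-0.05, 0, 0, 0, 0.35], [-0.06, 0, 0, 0, 0.35], [-0.04, 0, 0.03, 0, 0.35], [0, 0, 0, 0, 0.35]],
], force=40)

```text
time_s: 45.28
ee_pos: [0.67, -0.0495, 0.1816]
eef_rot: [[0.009, 0.999, 0.047], [-0.003, 0.047, -0.999], [-1.0, 0.009, 0.003]]
wrist_force: [-0.6, -0.2, -0.7]
width: 0.0301
```

```bash
python3 see.py w24; python3 - <<'E'
from h import *
f=cams.grab_frame("top");cv2.imwrite("pics/top2.png",f["img"])
crop(cams.grab_frame("side")["img"],130,60,300,290,2,"pics/side2.png")
E
```

```text
45.325 [ 0.6683 -0.0474  0.179 ] [[0.005, 0.999, 0.049], [-0.001, 0.049, -0.999], [-1.0, 0.005, 0.001]] 0.030072753612619005 [-0.08308371  0.69717424 -0.67758753]
```

View pics/w24.png

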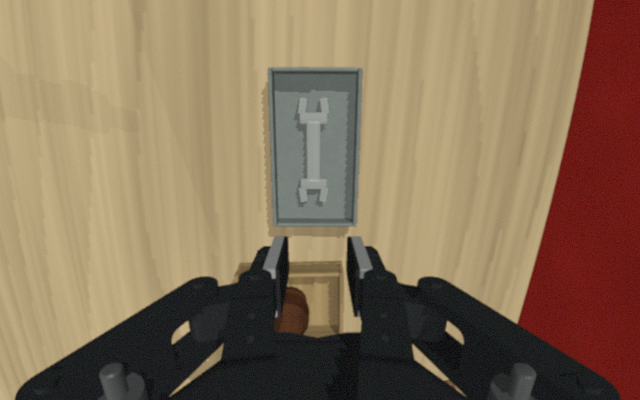

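View pics/side2.png

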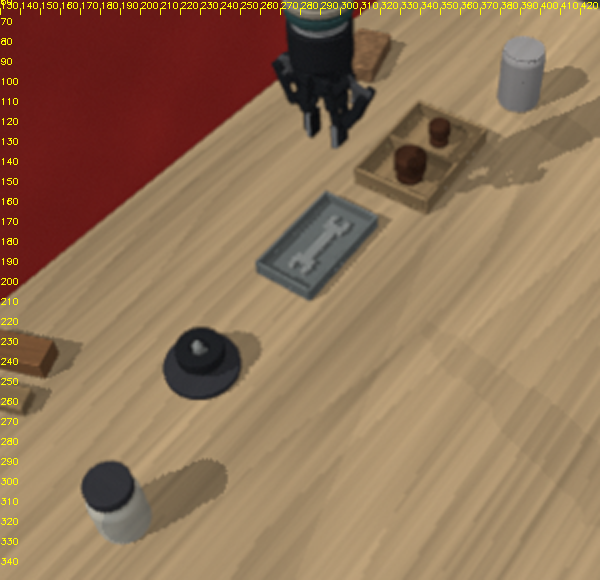

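View pics/top2.png

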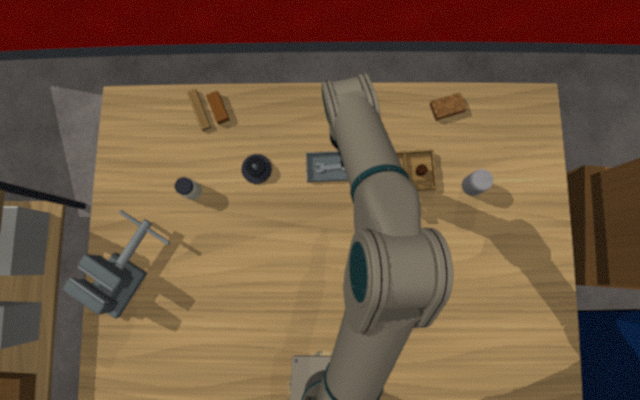

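apply_moves([
  [[-0.04, 0, 0, 0, 0.35], [0, 0, 0, 0, 0.35], [0, 0, 0, 0, 0.35], [0, 0, 0, 0, 0.35]],
])

```text
time_s: 45.92
ee_pos: [0.6661, -0.0453, 0.2142]
eef_rot: [[-0.003, 0.999, 0.052], [0.0, 0.052, -0.999], [-1.0, -0.003, -0.0]]
wrist_force: [0.5, 0.0, -0.4]
width: 0.0301
```

```bash
python3 - <<'E'
from h import *
f=cams.grab_frame("side")
crop(f["img"],190,200,100,80,7,"pics/s9.png")
for n,z,r in (("wheel top",.044,.03),("disc",.012,.048)):
    t=np.linspace(0,2*np.pi,60);p=proj(f,np.c_[.6607+r*np.cos(t),.221+r*np.sin(t),z+0*t]);print(n,p.min(0),p.max(0))
print(ctrl.job_done())
E
```

```text
wheel top [215.51635821 223.61114559] [240.61757716 244.21013752]
disc [210.45597999 225.36662766] [249.74374896 258.01007428]
the job is handed in; nothing more can be done
None
```

View pics/s9.png

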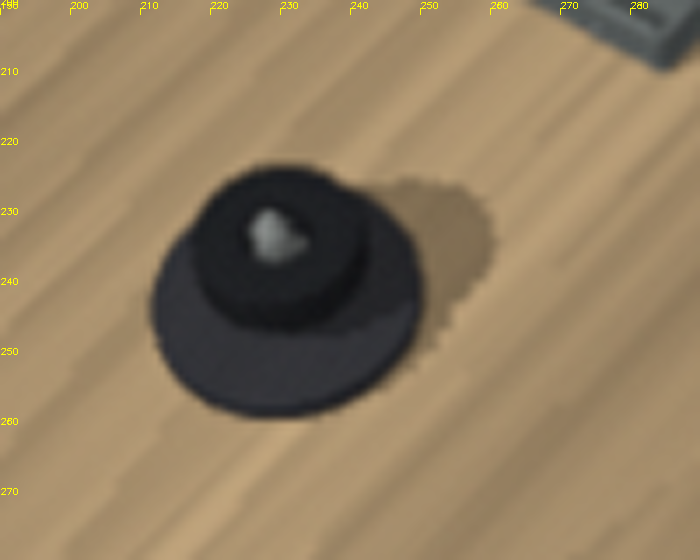

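I moved all five parts and handed the job in at about 46 s of the 133 s allowed; the hand-in reports no verdict.

- **Ring and wheel:** both are on the post, with the wheel on top of the ring. I set the wheel down in contact (about 5.5 N felt) before opening the fingers. In the last side picture it looks flat and within about 2 px of where a seated wheel should appear. Once the wheel was on, the ring underneath could no longer be seen; it looked flat in the picture taken just before.
- **Knobs:** the large one stands in the box's +y half and the small one in the -y half. Both looked upright in the wrist and side pictures.
- **Spanner:** it lies flat and central on the tray floor in the wrist and side pictures.
- **Jar and tin:** both appear at the same pixels in the top picture as at the start.

The gripper ended at about 0.21 m height, clear of everything. One check disagreed: a reading of the box's rim width came out at 111 mm instead of 122 mm, so I used earlier readings that matched the given size.

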